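Line up small cheeses and hold the banding jig at four clicks

ROBOT

A 6-joint arm with a two-finger parallel gripper is mounted at the origin on a cart in front of the work surface, level with it; the furniture and walls round the work are solid. World frame = base frame: x ahead of the robot, y to its left, z up, the work surface at z = 0. Lengths are in m, angles in rad, forces in N, time in s.
With the tool pointing down it reaches from about 0.35 to 0.975 m from the base axis. Payload 7.1 kg.
Tool frame: the origin (TCP) lies midway between the tips of the shut fingers; the grasp point (between the pads) lies 19 mm behind it; z points along the fingers, y is the line along which they close (so a half turn about z gives the same grasp; the last joint's range is limited). The gripper opens to 88 mm and grips with 3 to 60 N. Pads are 20 mm wide; open, the fingers measure 115 mm over their backs; the gripper's body (75 mm by 178 mm) begins 61 mm behind the grasp point.
Start: joints at [1.262, 0.423, 1.63, -0, 1.089, -0.019], TCP at [0.179, 0.599, 0.223] pointing down, gripper open.
Joint ranges: [-3, 3], [-0.9, 2.11], [0.09, 2.58], [-1.31, 4.45], [0.11, 2.69], [-2.54, 2.54]. Speed limits (rad/s): [2.39, 2.39, 3.01, 3.14, 3.14, 3.14].

INTERFACE

Orientations are given as a unit quaternion [w, x, y, z].
In Python, from station import move_pose, movel, movej, command_gripper, wait, inverse_kinematics, read_camera, camera_info, MotionError, job_done, get_time, get_joint_pos, get_qvel, get_effort, get_tcp_pos, get_ee_rot, get_ft_force, get_ft_torque, get_grip_width, get_finger_force gives the robot as it stands. Calls block until the motion is done:
- move_pose(position, orientation): joint-space move of the TCP to a pose.
- movel(position, frame=None, v=0.15, until_force=None): straight line of the TCP; frame=None keeps the orientation; v is the mean speed in m/s. With until_force (N) it stops when the force on the tool has changed by that much, and returns True; else False.
- movej(angles): joint-space move.
- command_gripper(opening): opening from 0.0 (shut) to 1.0 (fully open); the grip force is fixed at half the most; returns when the fingers have stopped.
- wait(seconds).
- inverse_kinematics(position, orientation): joint angles nearest the present ones, or None.
- read_camera(name): name is "scene" or "top"; returns the picture (480x640x3 uint8, red, green, blue); there is no depth.
- camera_info(name): a dict with "intrinsics" (3x3 intrinsics, pixels), "dist" ([k1, k2, p1, p2, k3] as OpenCV has them; the pictures are not rectified), "T" (4x4, takes a point from camera to world coordinates). Camera axes: x right, y up, looking along -z (the intrinsics and any distortion apply to the point x, -y, -z); pixel columns grow to the right and rows downward; lengths in m; the calibration is good to about 2 mm. A picture is of the moment at which its call begins. camera_info takes no time and is no camera call.
A pose or a line that the arm cannot do raises MotionError and nothing moves.
- job_done(): hands the job in; it is judged then, once.
Readings, each from a call of its own:
- get_time(): time.
- get_joint_pos(): joint angles.
- get_qvel(): joint speeds.
- get_effort(): joint torques, N m.
- get_tcp_pos(): TCP position.
- get_ee_rot(): TCP orientation.
- get_ft_force(): force on the tool from outside, world axes, zero at the start.
- get_ft_torque(): the same for the moment, N m.
- get_grip_width(): opening from 0.0 (shut) to 1.0 (fully open).
- get_finger_force(): force on a finger pad.
Only numpy, scipy, OpenCV 4.12 (cv2) and the standard library are available. Lean on these libraries where they do the work, as an engineer would, in place of code of your own. Each camera call takes 0.05 s, during which the arm holds its last target. There are 200 camera calls.

TASK

Get the three small ribbed cheeses ready for banding: on the jig, first nudge each one back until all three stand in a straight row, each touching the blue back fence. Then take the orange knob of the jig's click lever and pull it exactly four clicks, no further, so that the pusher closes the row up against the end stop, and finish while still holding the knob there, because the squeezed row drives the lever back if you let go. Leave the timer, the salt shaker and the label roll alone.

Things in the scene. Friction and masses are not known exactly. Their poses are not given: they have to be found in the camera images.
- jig: Banding jig fixed to the table: aluminium plate 200 x 435 mm, 12 mm thick. Origin on its underside, at table level; plate spans x -100..100, y -230..205 mm in its frame. At yaw 0 its x points away from the robot, y to the left. Cheeses stand on the plate, z = 12 mm; the front (-x) is open. A grey housing (x -28..68, y -229..-177, up to z = 56 mm) carries lever and pusher
- fence_face (a point): Middle of the front face of the blue back fence, at the plate top, jig x = 60, y = 48, z = 12 mm. The fence is a slippery upright wall 45 mm high along the jig's y (from y = -102 to 198 mm); its front face is the plane jig x = 60 mm and looks to -x, towards the robot
- end_stop: Blue fixed wall 100 x 12 mm, 42 mm high, on the jig's +y end; its origin is the centre of its underside, its inner face meets the row at about jig y = 171 mm and looks to -y, toed in 8 degrees so that it crowds the cheese to the fence
- pusher_pad: Blue pusher plate, 66 x 12 x 40 mm, at the row's -y end, centred on jig x = 20 mm; its face looks to +y, toed in 8 degrees towards the fence. Origin at table level, 110 mm further along jig +y than the face (lever at 0: face at y = -110). The lever drives it along +y, 17 mm a click, through a 600 N/m spring preloaded 1.2 N. It squeezes the closed row from about 3.4 clicks, by about 8 N at four
- lever_knob: Upright orange cylinder knob on the end of the lever, 24 mm diameter, 45 mm tall; origin at the centre of its underside, which is 70 mm above the table; z up. Take it from above; it turns with the lever, in a circle of radius 110 mm round point lever_pivot, and spins freely on its pin, so a gripper holding it need not turn
- lever_pivot (a point): The vertical axis of the click lever, on top of the grey housing, 60 mm above the table, at jig x = 20, y = -203 mm
- lever (a joint): Lever angle, rad; 0 at its rest stop, the arm then points from the pivot to the jig's -x, turned 30 degrees to its -y side. Grows clockwise seen from above (knob goes to jig +y). A click each 15 degrees (0.262 rad, 29 mm of knob travel). At each, some 4 N of resistance rises, then turns to a pull into the notch; return spring 2-3 N, squeezed row 5 N more. Falls back if let go at four
- cheese_ribbed_1: Loose round brown cheese with ribbed sides standing on the jig plate, nearest the pusher (jig -y end): 78 mm over the ribs, about 75 mm in diameter where it bears on other things, 50 mm tall, about 0.2 kg; origin at the centre of its underside. It starts 27 to 53 mm short of the fence
- cheese_ribbed_5: Loose round brown cheese with ribbed sides standing on the jig plate, in the middle: 79 mm over the ribs, about 75 mm in diameter where it bears on other things, 53 mm tall, about 0.2 kg; origin at the centre of its underside. It starts 27 to 53 mm short of the fence
- cheese_ribbed_2: Loose round brown cheese with ribbed sides standing on the jig plate, nearest the end stop: 79 mm over the ribs, about 75 mm in diameter where it bears on other things, 52 mm tall, about 0.2 kg; origin at the centre of its underside. It starts 27 to 53 mm short of the fence
- kitchen_timer: Red and white round kitchen timer, 62 mm diameter, 40 mm tall, loose on the table behind the jig; origin at the centre of its underside; a bystander, leave it alone
- salt_shaker: Grey metal salt shaker, 66 mm diameter, 96 mm tall, loose on the table behind the jig; origin at the centre of its underside; a bystander, leave it alone
- label_roll: Roll of labels lying flat, 110 x 95 x 35 mm, loose on the table behind the jig; origin at the centre of its underside; a bystander, leave it alone
Not all that is in view belongs to the job. What is shaped like the cheese_ribbed_5 but turquoise or yellow is not meant. Leave any pink look-alike of the cheese_ribbed_2 alone.

How it is judged:
On the way, in this order (a step that is already met when the one before it is completed fails the run):
1. all three cheeses stand against the back fence, the lever not yet pulled (x of each of cheese_ribbed_1, cheese_ribbed_5, cheese_ribbed_2 in the frame of jig above 0.0155 m and angle between each of cheese_ribbed_1, cheese_ribbed_5, cheese_ribbed_2's own z axis and vertical below 0.2 rad and value of joint lever below 0.13 rad), for 0.2 s.
2. the lever is held at the fourth click with the row squeezed against the end stop (value of joint lever between 0.98 and 1.152 rad and contact force between pusher_pad and cheese_ribbed_1 above 1 N and contact force between cheese_ribbed_2 and end_stop above 0.5 N and contact force between the fingers and lever_knob above 1 N), for 0.2 s.
At the end, for the whole second after the job is handed in: Fingers hold the knob (over 1 N), lever still at 0.98 to 1.152 rad; the pusher pad presses the first cheese (over 1 N), the last cheese presses the end stop (over 0.5 N); all cheeses upright, within 12 mm of the fence (all of step 2 and x of each of cheese_ribbed_1, cheese_ribbed_5, cheese_ribbed_2 in the frame of jig above 0.0105 m and angle between each of cheese_ribbed_1, cheese_ribbed_5, cheese_ribbed_2's own z axis and vertical below 0.2 rad and velocity of joint lever between -0.1 and 0.1 rad/s); the arm keeps its last pose, push and grip.
It fails at once if the lever is pulled past the fourth click, half way to the fifth (value of joint lever above 1.18 rad).
It fails at once if the kitchen timer is disturbed (distance of kitchen_timer from where it was at the start of the episode above 0.03 m).
It fails at once if the salt shaker is disturbed (distance of salt_shaker from where it was at the start of the episode above 0.03 m).
It fails at once if the label roll is disturbed (distance of label_roll from where it was at the start of the episode above 0.03 m).
It also fails if it takes over 59 s, if anything falls off the work surface, if the arm or the gripper's body presses on something with over 40 N, if the wrist force passes 120 N, or if a joint passes its speed limit or range.

## Working session

There is one attempt and no reset: what is moved stays moved. The work goes in short steps, each a Python script; the robot and the scene stay as the last script left them, time stands still between calls to the robot, and variables do not carry over. Pictures are saved under pics/ and viewed, at most 10 in all, crops included, and the job is handed in when it is done.

```bash
mkdir -p pics; ls; python3 - <<'E'
from station import *
import cv2,numpy as np
for n in("scene","top"):
    im=read_camera(n); cv2.imwrite(f"pics/{n}0.png",im[:,:,::-1]); i=camera_info(n)
    print(n,np.round(i["intrinsics"],1).tolist(),i["dist"],np.round(i["T"],4).tolist())
print(get_time(),get_ee_rot())
E
```

```text
pics
scene [[470.7, 0.0, 314.6], [0.0, 470.7, 237.8], [0.0, 0.0, 1.0]] [-0.08391466  0.          0.          0.          0.        ] [[0.8297, 0.1865, -0.5261, 0.0179], [-0.5576, 0.3218, -0.7652, -0.7615], [0.0266, 0.9282, 0.371, 0.4781], [0.0, 0.0, 0.0, 1.0]]
top [[499.8, 0.0, 322.3], [0.0, 499.8, 242.1], [0.0, 0.0, 1.0]] [-0.09874858  0.          0.          0.          0.        ] [[-0.0113, 0.9933, -0.115, 0.4406], [-0.9999, -0.0123, -0.0082, 0.0498], [-0.0096, 0.1148, 0.9933, 1.2695], [0.0, 0.0, 0.0, 1.0]]
0.1 [-1.04493711e-04  1.44370875e-01  9.89523425e-01 -6.57058125e-04]
```

View pics/scene0.png

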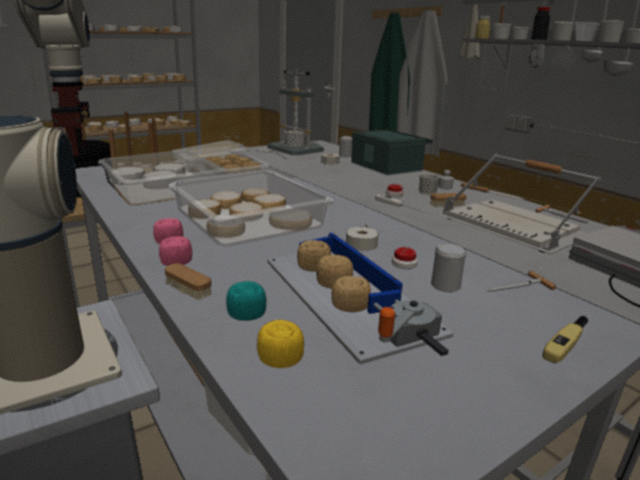

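View pics/top0.png

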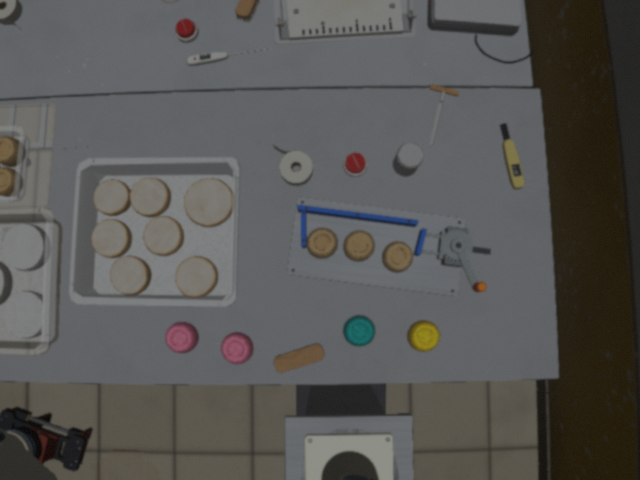

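The scene picture shows three brown ribbed cheeses on the jig at (313,254), (334,270) and (350,293), with the orange knob at (387,322). In the top picture the cheeses are at (321,242), (359,245) and (398,256), the knob at (480,287), the timer at (355,163), the shaker at (410,157) and the roll at (296,167). The look-alikes are turquoise (360,331), yellow (424,336) and pink (181,337)/(236,348). They are off the jig, so the brown ones are meant. I'll confirm this in one enlarged crop.

```bash
cat > h.py <<'E'
from station import *
import cv2,numpy as np
def ray(n,uv):
    i=camera_info(n); p=cv2.undistortPoints(np.array(uv,float).reshape(-1,1,2),np.array(i["intrinsics"]),np.array(i["dist"])).reshape(-1,2)
    T=np.array(i["T"]); d=np.c_[p[:,0],-p[:,1],-np.ones(len(p))]@T[:3,:3].T
    return T[:3,3],d
def plane(n,uv,z):
    o,d=ray(n,uv); return (o+d*((z-o[2])/d[:,2])[:,None])[:,:2]
def tri(a,b): # pixel in top, scene
    o1,d1=ray("top",[a]);o2,d2=ray("scene",[b]);d1=d1[0];d2=d2[0]
    s=np.linalg.lstsq(np.c_[d1,-d2],o2-o1,rcond=None)[0]; p=o1+s[0]*d1;q=o2+s[1]*d2
    return (p+q)/2,np.linalg.norm(p-q)
def blobs(im,lo,hi,roi,amin=20):
    h=cv2.cvtColor(im,cv2.COLOR_RGB2HSV); m=cv2.inRange(h,lo,hi); k=np.zeros_like(m);x0,y0,x1,y1=roi;k[y0:y1,x0:x1]=m[y0:y1,x0:x1]
    n,l,s,c=cv2.connectedComponentsWithStats(k)
    return [(l==j,s[j],c[j]) for j in range(1,n) if s[j,4]>=amin]
BLUE=((105,120,50),(130,255,255));ORG=((4,170,120),(14,255,255));BRN=((8,60,70),(22,200,255))
E
python3 - <<'E'
from h import *
t=cv2.imread("pics/top0.png")[:,:,::-1].copy();s=cv2.imread("pics/scene0.png")[:,:,::-1].copy()
for n,im,roi in(("top",t,(285,195,500,300)),("scene",s,(265,225,450,360))):
    for nm,c in(("blue",BLUE),("org",ORG),("brn",BRN)):
        for m,st,ce in blobs(im,*c,roi):
            p=np.argwhere(m)[:,::-1].astype(np.float32); print(n,nm,st.tolist(),ce.round(1),np.round(cv2.minAreaRect(p),1).tolist() if 0 else cv2.boxPoints(cv2.minAreaRect(p)).round(1).tolist())
a=cv2.resize(t[190:300,283:498],None,fx=3.7,fy=3.7,interpolation=cv2.INTER_CUBIC);cv2.imwrite("pics/ct.png",a[:,:,::-1])
a=cv2.resize(s[225:365,262:462],None,fx=4,fy=4,interpolation=cv2.INTER_CUBIC);cv2.imwrite("pics/cs.png",a[:,:,::-1])
E
```

```text
top blue [298, 205, 119, 42, 779] [345.6 217.5] [[297.6000061035156, 205.1999969482422], [412.79998779296875, 192.39999389648438], [417.3999938964844, 233.39999389648438], [302.1000061035156, 246.1999969482422]]
top blue [416, 229, 10, 26, 123] [420.3 241.4] [[414.6000061035156, 253.39999389648438], [421.20001220703125, 228.3000030517578], [425.8999938964844, 229.5], [419.29998779296875, 254.60000610351562]]
top org [478, 283, 7, 8, 39] [481.3 286.5] [[477.0, 286.0], [481.0, 282.0], [486.0, 287.0], [482.0, 291.0]]
top brn [307, 229, 30, 28, 669] [321.7 242.5] [[307.0, 229.0], [336.0, 229.0], [336.0, 256.0], [307.0, 256.0]]
top brn [344, 231, 30, 29, 679] [358.7 245.2] [[344.0, 231.0], [373.0, 231.0], [373.0, 259.0], [344.0, 259.0]]
top brn [384, 242, 28, 29, 641] [397.5 256.2] [[384.0, 242.0], [411.0, 242.0], [411.0, 270.0], [384.0, 270.0]]
top brn [476, 282, 11, 10, 90] [480.9 286.5] [[476.0, 282.0], [486.0, 282.0], [486.0, 291.0], [476.0, 291.0]]
scene blue [317, 233, 85, 80, 913] [371.7 277.6] [[317.0, 239.0], [351.8999938964844, 214.10000610351562], [407.8999938964844, 292.700012
[... 373 characters left out ...]
scene brn [298, 241, 73, 71, 2624] [335.  274.7] [[289.0, 253.60000610351562], [320.29998779296875, 226.1999969482422], [380.20001220703125, 294.70001220703125], [348.8999938964844, 322.1000061035156]]
scene brn [390, 308, 6, 21, 27] [392.9 316.4] [[390.0, 308.0], [394.29998779296875, 307.6000061035156], [396.29998779296875, 327.6000061035156], [392.0, 328.0]]
scene brn [292, 322, 12, 38, 64] [300.3 338.7] [[292.0, 322.0], [300.20001220703125, 320.3999938964844], [307.29998779296875, 357.6000061035156], [299.0, 359.20001220703125]]
scene brn [380, 330, 13, 8, 22] [387.1 335. ] [[380.0, 335.0], [392.0, 330.0], [393.70001220703125, 334.20001220703125], [381.70001220703125, 339.20001220703125]]
```

View pics/ct.png

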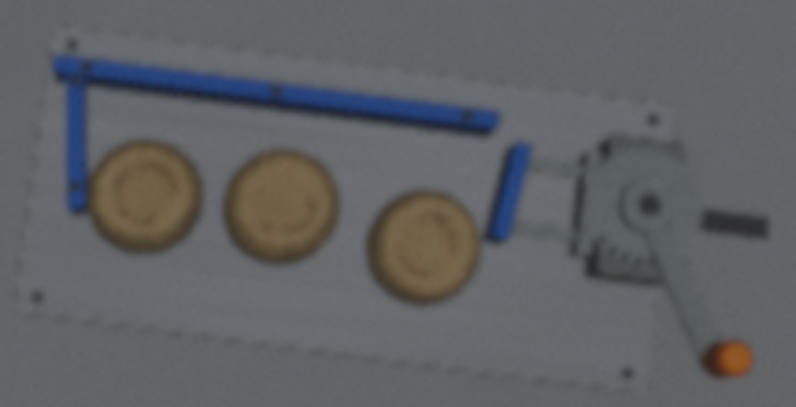

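View pics/cs.png

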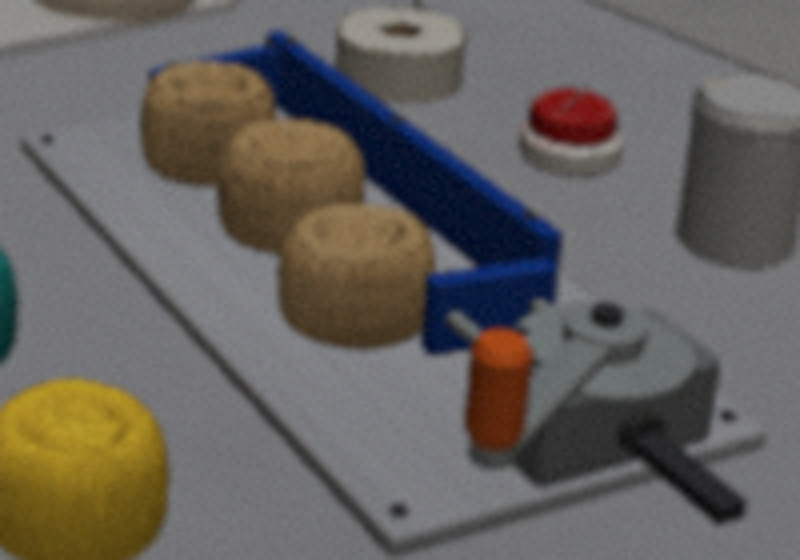

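Top crop: three brown ribbed cheeses at crop (145,196), (282,206) and (424,247), standing on the plate between the end stop and the pusher; these are the ones meant. The plate screws are at (72,45), (653,120), (37,297) and (628,373), the pivot cap at (650,203) and the knob top at (735,357). Scene crop: cheese top centres at (208,85), (291,150) and (359,235), knob top at (501,345).

```bash
python3 - <<'E'
from h import *
ct=lambda u,v:((u+.5)/3.7-.5+283,(v+.5)/3.7-.5+190)
cs=lambda u,v:((u+.5)/4-.5+262,(v+.5)/4-.5+225)
sc=plane("top",[ct(72,45),ct(653,120),ct(37,297),ct(628,373)],.012)
s2=plane("scene",[cs(47,139),cs(398,510),cs(728,416)],.012)
print("screws top",sc.round(4).tolist(),"scene",s2.round(4).tolist())
ax=(sc[0]-sc[1])+(sc[2]-sc[3]); yaw=np.arctan2(-ax[0],ax[1])
R=np.array([[np.cos(yaw),-np.sin(yaw)],[np.sin(yaw),np.cos(yaw)]])
o=sc.mean(0)-R@[0,-.0125]; print("yaw",yaw,"o",o)
J=lambda w:(R.T@(np.array(w)[:2]-o)).round(4)
print("screws jig",[J(p).tolist() for p in sc],[J(p).tolist() for p in s2])
print("tri screw z",[tri(ct(*a),cs(*b))[0].round(4).tolist() for a,b in(((37,297),(47,139)),((628,373),(398,510)),((653,120),(728,416)))])
for nm,a,b in(("knobtop",(481.2,286.5),cs(501,345)),("c2",(321.5,242.3),cs(208,85)),("c5",(358.7,245),cs(291,150)),("c1",(397.5,256),cs(359,235)),("pivot",ct(650,203),cs(606,314)),("fenceend+",ct(57,62),cs(278,33)),("fenceend-",ct(497,114),cs(558,232))):
    p,e=tri(a,b); print(nm,p.round(4),round(e,4),"jig",J(p))
for nm,px in(("c2",(321.5,242.3)),("c5",(358.7,245)),("c1",(397.5,256))): print(nm,J(plane("top",[px],.063)[0]))
print("knob",J(plane("top",[(481.2,286.5)],.115)[0]),"fence front edge",[J(p).tolist() for p in plane("top",[ct(90,82),ct(492,133)],.057)], "pusher top",[J(p) for p in plane("top",[ct(500,242),ct(511,145)],.052)])
k=J(plane("top",[(481.2,286.5)],.115)[0])-[.02,-.203];print("lever0 dir",np.degrees(np.arctan2(-k[1],-k[0])),np.hypot(*k))
E
```

```text
screws top [[0.6907, 0.1108], [0.6335, -0.2902], [0.5166, 0.1358], [0.4597, -0.2658]] scene [[0.5164, 0.1341], [0.4588, -0.2673], [0.6337, -0.2924]]
yaw -0.1413612975771476 o [ 0.57688821 -0.06499204]
screws jig [[0.0879, 0.1901], [0.0878, -0.215], [-0.0879, 0.1903], [-0.0878, -0.2154]] [[-0.088, 0.1885], [-0.0884, -0.2169], [0.0883, -0.2171]]
tri screw z [[0.5169, 0.1357, 0.0112], [0.4597, -0.2661, 0.0109], [0.6342, -0.2911, 0.011]]
knobtop [ 0.4664 -0.3096  0.1106] 0.0007 jig [-0.0749 -0.2578]
c2 [0.5809 0.0614 0.0596] 0.0014 jig [-0.0139  0.1257]
c5 [ 0.5736 -0.0294  0.0563] 0.0017 jig [-0.0083  0.0348]
c1 [ 0.5457 -0.1239  0.0544] 0.0021 jig [-0.0225 -0.0627]
pivot [ 0.5691 -0.2691  0.0738] 0.0002 jig [ 0.0211 -0.2031]
fenceend+ [0.6715 0.1184 0.0548] 0.0017 jig [0.0679 0.1949]
fenceend- [ 0.6324 -0.1741  0.0551] 0.0009 jig [ 0.0703 -0.1002]
c2 [-0.0149  0.1259]
c5 [-0.0098  0.0355]
c1 [-0.0244 -0.0611]
knob [-0.0755 -0.2563] fence front edge [[0.0561, 0.1714], [0.0565, -0.0978]] pusher top [array([-0.0145, -0.1117]), array([ 0.0509, -0.112 ])]
lever0 dir 29.166549529391055 0.10936699685005526
```

```bash
cat >> h.py <<'E'
YAW=-.1414;O=np.array([.5769,-.0655]);c,s_=np.cos(YAW),np.sin(YAW);R=np.array([[c,-s_],[s_,c]])
W=lambda x,y,z:[*(O+R@[x,y]),z]
J=lambda w:R.T@(np.array(w)[:2]-O)
ph=(np.pi+YAW)/2;Q=[0,np.cos(ph),np.sin(ph),0]
E
python3 - <<'E'
from h import *
command_gripper(.35)
move_pose(W(-.105,.126,.12),Q)
for y,x0 in((.126,-.0145),(.035,-.009),(-.062,-.0235)):
    if y!=.126: movel(W(x0-.085,y,.085),v=.25)
    movel(W(x0-.085,y,.033),v=.15)
    movel(W(x0-.05,y,.033),v=.1)
    h=movel(W(-.010,y,.033),v=.04,until_force=6)
    print(h,J(get_tcp_pos()).round(4),np.round(get_ft_force(),1),get_time())
    p=J(get_tcp_pos()); movel(W(p[0]-.035,y,.033),v=.1)
    movel(W(p[0]-.035,y,.085),v=.2)
movel(W(-.09,-.2,.19),v=.25)
cv2.imwrite("pics/t1.png",read_camera("top")[190:300,283:498,::-1]);s=read_camera("scene")
cv2.imwrite("pics/s1.png",cv2.resize(s[195:365,232:462],None,fx=3.4,fy=3.4,interpolation=cv2.INTER_CUBIC)[:,:,::-1])
a=cv2.resize(cv2.imread("pics/t1.png"),None,fx=3.7,fy=3.7,interpolation=cv2.INTER_CUBIC);cv2.imwrite("pics/ct1.png",a)
print(get_time())
E
```

```text
True [-0.0213  0.1257] [-0.9  0.5  0.7] 5.5667
True [-0.0221  0.0349] [-2.1 -0.7  1. ] 8.9
True [-0.0217 -0.0619] [-0.6 -0.4  1.1] 12.5917
14.45
```

View pics/ct1.png

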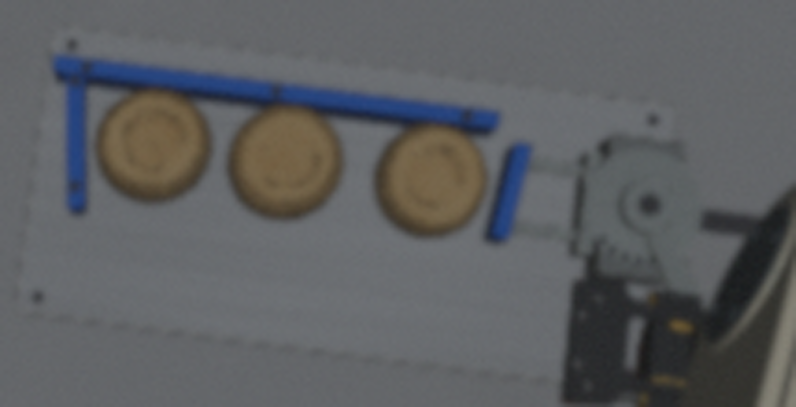

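View pics/s1.png

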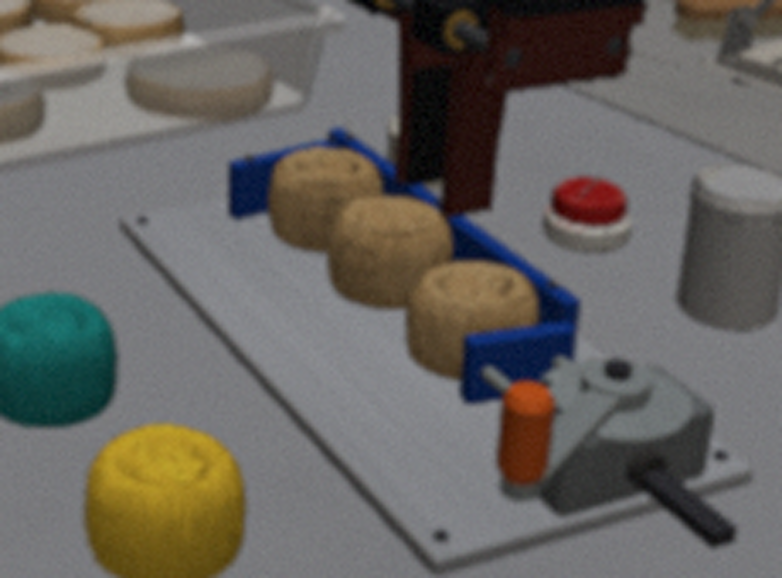

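Both crops show all three cheeses touching the fence, at top crop (153,145), (285,160) and (430,179). They are upright and the lever is untouched. Next I take the knob and pull.

```bash
python3 - <<'E'
from h import *
K=lambda a,z:W(.020-.110*np.cos(a-np.pi/6),-.203+.110*np.sin(a-np.pi/6),z)
command_gripper(.65)
move_pose(K(0,.15),Q); movel(K(0,.077),v=.1)
command_gripper(0)
print("grip",get_grip_width()*88,get_finger_force(),get_ft_force(),J(get_tcp_pos()).round(4),get_time())
def ang():
    d=J(get_tcp_pos())-[.020,-.203]; return np.arctan2(d[1],-d[0])+np.pi/6,np.hypot(*d)
for i in range(1,13):
    movel(K(np.radians(5*i),.077),v=.06)
    f=np.array(get_ft_force()); print(i*5,np.round(ang(),4),(R.T@f[:2]).round(1),round(float(np.max(get_finger_force())),1),round(get_time(),1))
wait(.3);f=np.array(get_ft_force());print(np.round(ang(),4),(R.T@f[:2]).round(1),get_finger_force(),get_time())
cv2.imwrite("pics/ct2.png",cv2.resize(read_camera("top")[190:300,283:498],None,fx=3.7,fy=3.7,interpolation=cv2.INTER_CUBIC)[:,:,::-1])
cv2.imwrite("pics/s2.png",cv2.resize(read_camera("scene")[195:365,232:462],None,fx=3.4,fy=3.4,interpolation=cv2.INTER_CUBIC)[:,:,::-1])
E
```

```text
grip 23.54174193350868 30.000130738480948 [-0.27149353 -3.36398031 -0.32577399] [-0.075  -0.2585] 16.9583
5 [0.0807 0.1099] [ 1.6 -6. ] 30.0 17.3
10 [0.1803 0.1099] [1.2 2.8] 30.0 17.6
15 [0.2597 0.1098] [-1.2 -2. ] 30.0 17.9
20 [0.3423 0.1096] [ 1.1 -5.6] 30.0 18.2
25 [0.44   0.1097] [3. 2.] 30.0 18.5
30 [0.5222 0.1096] [ 2.7 -3. ] 30.0 18.8
35 [0.6043 0.1095] [ 1.1 -6.5] 30.0 19.1
40 [0.701  0.1095] [4.4 1.7] 30.0 19.4
45 [0.7858 0.1094] [ 3.6 -4.6] 30.0 19.7
50 [0.868  0.1094] [ 2.7 -8.7] 30.0 20.0
55 [0.9627 0.1093] [ 4.3 -3.1] 30.0 20.4
60 [1.0431 0.1093] [ 3.1 -8. ] 30.0 20.7
[1.0407 0.1093] [ 1.9 -8.6] 30.000331795092734 20.9583
```

View pics/ct2.png

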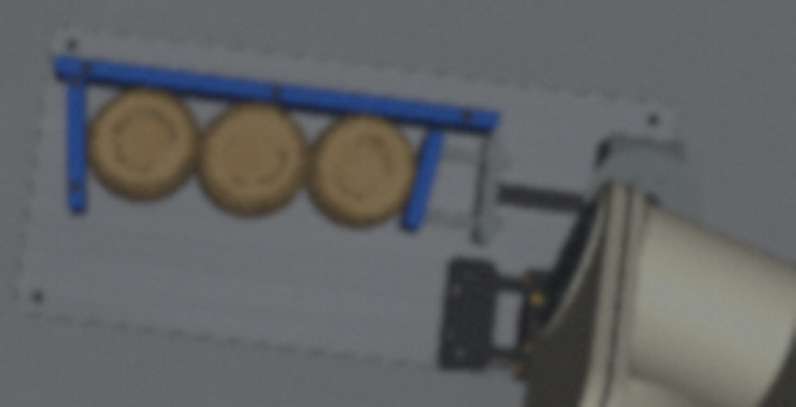

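View pics/s2.png

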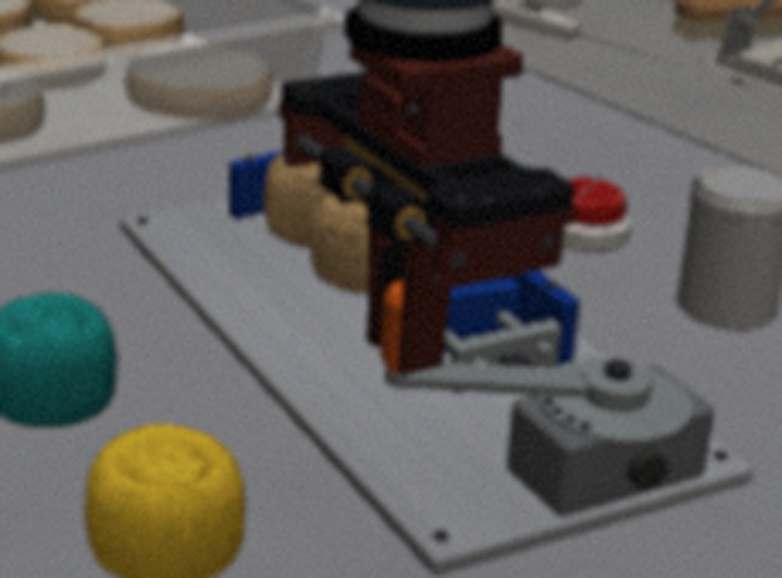

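The row is closed and straight against the fence and end stop. The knob is held at 1.04 rad, which is the fourth notch, with about 8.6 N of back force, so I am handing in.

```bash
python3 -c "
from station import *
wait(.3);print(get_tcp_pos(),get_finger_force(),get_time());print(job_done())"
```

```text
[ 0.48162617 -0.20242175  0.07712912] 30.000503771691456 21.3583
the job is handed in; nothing more can be done
None
```

I handed the job in at about 21 s with all three cheeses against the fence, the row squeezed against the end stop, and the knob still held at the fourth click (about 1.04 rad by my measurement); the station gave no verdict.

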